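# Lift the thumb latch and open the locker gate

### The arm

A 6-joint arm with a two-finger parallel gripper is mounted at the origin on a cart in front of the work surface, level with it; the furniture and walls round the work are solid. World frame = base frame: x ahead of the robot, y to its left, z up, the work surface at z = 0. Lengths are in m, angles in rad, forces in N, time in s.
With the tool pointing down it reaches from about 0.35 to 0.775 m from the base axis. Payload 7.3 kg.
Tool frame: the origin (TCP) lies at the very end of the fingers, on their centre line; the grasp point (between the pads) lies 19 mm behind it; z points along the fingers, y is the line along which they close (so a half turn about z gives the same grasp; the last joint's range is limited). The gripper opens to 92 mm and grips with 3 to 60 N. Pads are 19 mm wide; open, the fingers measure 130 mm over their backs; the gripper's body (75 mm by 190 mm) begins 47 mm behind the grasp point.
Start: joints at [-1.285, 0.342, 1.524, -0, 1.275, -0.146], TCP at [0.22, -0.477, 0.198] pointing down, gripper open.
Joint ranges: [-2.53, 2.53], [-0.77, 2.02], [0.04, 2.7], [-1, 4.14], [0.28, 2.66], [-3.11, 3.11]. Speed limits (rad/s): [2.57, 2.57, 3.14, 3.14, 3.14, 3.14].

### API

Orientations are given as [roll, pitch, yaw] about the fixed x, y, z axes, in that order (R = Rz(yaw) Ry(pitch) Rx(roll)).
In Python, from cell import robot, read_camera, get_calibration gives the robot as it stands. The module is installed in compiled form; this text tells all that it offers.
- The arm moves only by the tool send_rows, never from a script. Its argument "plan" is a list of rows, each a list of 2 entries, a list of its own where there are three numbers: the shift along the tool's x, y, z as a fraction of full scale, then the turn, a rotation vector about the tool's x, y, z as a fraction of full scale. A call has exactly 10 rows; each row shifts and turns the commanded pose from where the row before left it, along the tool's axes as they then stand; what a row does not reach is not made up. Full scale, the value 1, is 0.025 m for a shift and 90 degrees for a turn. A row lasts 1/8 s, in which the tool goes at most 62.5 mm and 10.7 degrees, less where a joint would pass 70% of its speed; a pose out of reach is approached as far as the arm can. A call with a number of a shift or a turn outside -1 to 1 is refused whole. A call with a gripper value outside its range is refused whole. "gripper" is the opening, from -1 (shut) to 1 (fully open), so that 0 is half open, set as the call begins (left out, the last holds). The fingers move at their own pace and stop on an object; "force" is the grip in N (left out, the last holds). Time passes only in rows, so rows that do not move let the fingers close, or fill a call up. It gives the time, the measured TCP pose, the force, the opening and the grip force at its end, in the units of the state.
- robot.observe(): the state, without advancing time (a new reading comes with each control period).
- read_camera(name): name is "scene" or "top" or "wrist"; returns (picture, depth): 420x560x3 uint8, blue, green, red; 420x560 float32, m along the optical axis (not along the pixel's ray), 0 where there is no reading.
- get_calibration(name): a dict with "intrinsics" (3x3 intrinsics, pixels), "rvec" (rotation vector, rad) and "tvec" (3), from world to camera coordinates, as OpenCV has them. Camera axes: x right, y down, z forward; pixel columns grow to the right and rows downward; lengths in m; the calibration is good to about 2 mm. A picture is of the moment at which its call begins: read the wrist's pose just before it. get_calibration takes no time and is no camera call; for the wrist camera it gives the pose at the moment of the call.
- robot.hand_in(): hands the job in; it is judged then, once.
The state is a dict: "time": time; "qpos": joint angles; "qvel": joint speeds; "joint_efforts": joint torques, N m; "tool_pos": TCP position; "tool_rot": TCP orientation; "contact_force": force on the tool from outside, world axes, zero at the start; "torque": the same for the moment, N m; "opening": finger opening in m; "grip_force": force on a finger pad.
Only numpy, scipy, OpenCV 4.12 (cv2) and the standard library are available. Lean on these libraries where they do the work, as an engineer would, in place of code of your own. Each camera call takes 0.05 s, during which the arm holds its last target. There are 200 camera calls.

### The job

Open up the little bench locker so that the jar inside can be reached: by its upright knob, gently lift the latch bar until it clears the front lip of its catch without wrenching it against the catch, swing the gate wide open, about square to the locker, then let the bar down and let go so that the gate stays open. Do not fling the gate, and leave the jar and the other things on the bench where they are.

Things in the scene. Friction and masses are not known exactly. Their poses are not given: they have to be found in the camera images.
- locker: fixed wooden locker on the bench, 100 mm deep, 240 mm wide, 150 mm high (its left front post 188 mm). Origin: centre of its underside; its front faces its own -x, +y is to the left seen from the front, z up. Place and yaw vary.
- gate_hinge (a point): point on the vertical hinge axis of the gate, at the right of the locker's front: 59 mm in front of (-x) and 115 mm to the right of (-y) the locker's origin, 75 mm up.
- gate (a joint): gate, a wooden frame with steel rods, 198 mm wide, 146 mm high, 14 mm thick, rad: 0 shut; grows as the free left edge swings out towards the locker's front (-x); counter-clockwise from above; ends at 1.75. It has a little friction and stays where it is left.
- latch_bar (a joint): steel latch bar across the front of the gate, 8 mm thick, 10 mm high, about 160 g, rad: 0 down at rest (middle of the bar 128 mm above the bench); grows as its tip is lifted, ends at 0.23. It points left (+y) from its pivot; its tip, 192 mm from the pivot, passes beyond the gate's edge into the catch. It falls back by its own weight when let go.
- latch_pivot (a point): pivot of the latch bar on the gate; its axis is horizontal, square to the gate. With the gate shut it lies 76 mm in front of (-x) and 85 mm to the right of (-y) the locker's origin, 128 mm up; it moves with the gate.
- knob (a point): grip point on the upright round stem of the latch bar's knob (12 mm diameter, its rounded top ends 24 mm above this point), 105 mm along the bar from the pivot and 60 mm above it: 188 mm above the bench with the bar down. Roof and gate stay 38 mm below it. Moves with bar and gate; its x is square to the gate, y along the bar.
- catch: foot plate of the steel catch on the front of the locker's left post, 50 mm in front of the locker's origin, 104 mm left, 128 mm up. It carries the keeper, a bracket screwed on anywhere within 26 mm of height, which this pose does not tell: a lip 4 mm in front of the bar (the shut gate has that play) and a flat hood above. Over 8 N on it is wrenching.
- catch_mouth (a point): fixed point on the locker where the bar's tip rests in the catch. The lip's top is 8 to 34 mm above the underside of the resting bar (that is 123 mm above the bench); the slot from lip top to hood is 14 mm high. So the 10 mm bar passes out forwards once lifted over the lip, and meets the hood about 3 mm beyond that (at the tip). Find the height by feel: the bar meeting the hood.
- jar: glass jar of screws, 70 mm diameter, 92 mm high, standing inside the locker on its 10 mm floor; origin at its underside. Stays there.
- oil_can: copper oil can with a spout, 88x115x166 mm, bystander left of the locker; origin at its underside.
- offcut: wooden offcut 45x90x45 mm, bystander right of the locker; origin at its underside.
- tape: tape measure 36x95x62 mm, bystander; origin at its underside.
- nail_tin: open tin of nails, 71 mm diameter, 46 mm high, bystander; origin at its underside.
- pliers: pliers lying flat, 50x183x14 mm, bystander; origin at their underside.

How it is judged:
On the way, in this order (a step that is already met when the one before it is completed fails the run):
1. the bar is lifted while the gate is still shut (value of joint latch_bar above 0.038 rad and value of joint gate below 0.06 rad), for 0.1 s.
2. the gate is swung wide open (value of joint gate above 1.25 rad), for 0.2 s.
At the end, for the whole second after the job is handed in: The gate stands still, opened at least 1.25 rad (72 degrees), and the latch bar is back down (under 0.02 rad) (value of joint gate above 1.25 rad and velocity of joint gate between -0.05 and 0.05 rad/s and value of joint latch_bar below 0.02 rad); the robot touches nothing.
It fails at once if the catch is wrenched: more than 8 N on it (contact force between catch and anything else above 8 N).
It fails at once if the gate is flung (over 2 rad/s) (velocity of joint gate above 2 rad/s or velocity of joint gate below -2 rad/s).
It fails at once if the jar or a bystander is moved by more than 30 mm (distance of any of jar, oil_can, offcut, tape, nail_tin, pliers from where it was at the start of the episode above 0.03 m).
It also fails if it takes over 72 s, if anything falls off the work surface, if the arm or the gripper's body presses on something with over 40 N, if the wrist force passes 120 N, or if a joint passes its speed limit or range.

## Working session

There is one attempt and no reset: what is moved stays moved. The work goes in short steps, Python scripts to look and compute and a tool call to move; the robot and the scene stay as the last step left them, time stands still between calls to the robot, and variables do not carry over. Pictures are saved under pics/ and viewed, at most 10 in all, crops included, and the job is handed in when it is done.

Besides the shell and the picture viewer there is one more tool, called after "Call:" by a JSON object that holds its "fn" and its "kwargs". send_rows: Moves the arm, as the interface text tells. Shift numbers are shares of 0.025 m and turn numbers shares of 90 degrees, none past 1 either way. Its arguments: {"type":"object","properties":{"plan":{"type":"array"},"gripper":{"type":"number"},"force":{"type":"number"}},"required":["plan"]}

```bash
mkdir -p pics; cat > h.py <<'E'
import numpy as np, cv2
from cell import robot, read_camera, get_calibration
def shot(n):
    c=get_calibration(n); im,d=read_camera(n); np.savez(f'{n}.npz',im=im,d=d,K=c['intrinsics'],r=np.array(c['rvec']),t=np.array(c['tvec'])); return im,d
def world(n,u,v,w=0):
    z=np.load(f'{n}.npz'); R=cv2.Rodrigues(z['r'].reshape(3))[0]; d=z['d'][v-w:v+w+1,u-w:u+w+1]; d=np.median(d[d>0])
    p=np.linalg.inv(z['K'])@np.array([u,v,1.])*d
    return R.T@(p-z['t'].reshape(3))
E
python3 - <<'E'
from h import *
for n in('scene','top'):
    im,d=shot(n); cv2.imwrite(f'pics/{n}1.png',im)
print(robot.observe())
E
```

```text
{'time': 0.1, 'qpos': array([-1.28502091e+00,  3.42598946e-01,  1.52489183e+00, -2.58379177e-06,
        1.27540959e+00, -1.46001741e-01]), 'qvel': array([ 0.00052509, -0.00252112, -0.00194951,  0.00054304, -0.00021958,
        0.0004858 ]), 'joint_efforts': array([ 2.14478932e-03, -4.32005739e+01, -2.44694620e+01,  7.19344709e-02,
        5.26243402e-02, -5.62675666e-05]), 'tool_pos': array([ 0.21961252, -0.47643104,  0.19785292]), 'tool_rot': array([-3.14029849e+00, -1.87806431e-04,  4.31777793e-01]), 'contact_force': array([0.31950173, 0.0636462 , 0.63884513]), 'torque': array([-0.02327901,  0.07499685, -0.05085813]), 'grip_force': 0.0, 'opening': 0.0919959335947317}
```

View pics/scene1.png

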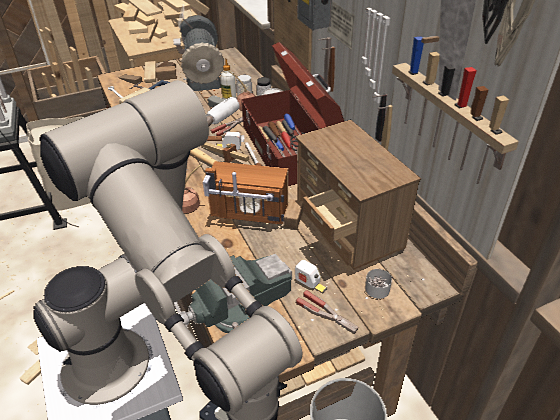

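View pics/top1.png

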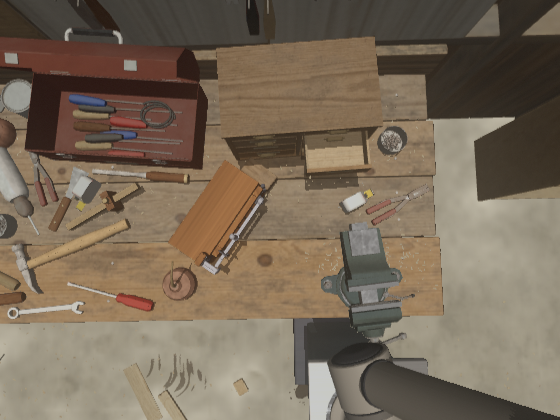

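The top view shows the locker at about (225,215). Its front faces lower-right, the catch is near (210,265), the knob near (235,235) and the hinge end near (270,185). I'll enlarge it and fit the pose.

```bash
python3 - <<'E'
from h import *
im=np.load('top.npz')['im']
cv2.imwrite('pics/top_c.png',cv2.resize(im[150:300,150:300],(600,600),interpolation=cv2.INTER_CUBIC))
im=np.load('scene.npz')['im']
cv2.imwrite('pics/sc_c.png',cv2.resize(im[150:240,190:310],(800,600),interpolation=cv2.INTER_CUBIC))
for p in [(232,165),(265,185),(172,243),(212,262),(240,232),(178,285),(365,240),(300,330),(285,165),(340,160)]: print(p,world('top',*p,w=1).round(3))
E
```

```text
(232, 165) [0.658 0.339 0.149]
(265, 185) [0.623 0.265 0.046]
(172, 243) [0.474 0.484 0.15 ]
(212, 262) [0.42  0.413 0.013]
(240, 232) [0.497 0.324 0.132]
(178, 285) [0.367 0.491 0.07 ]
(365, 240) [0.471 0.021 0.123]
(300, 330) [ 0.07   0.15  -0.744]
(285, 165) [0.684 0.21  0.   ]
(340, 160) [0.666 0.078 0.144]
```

View pics/top_c.png

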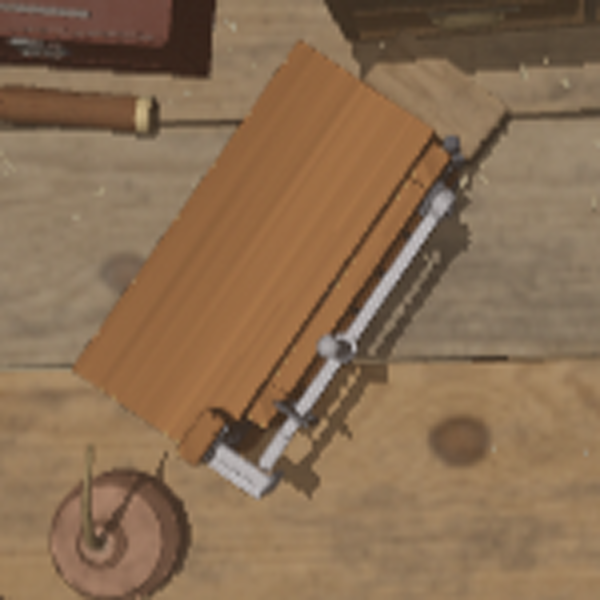

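View pics/sc_c.png

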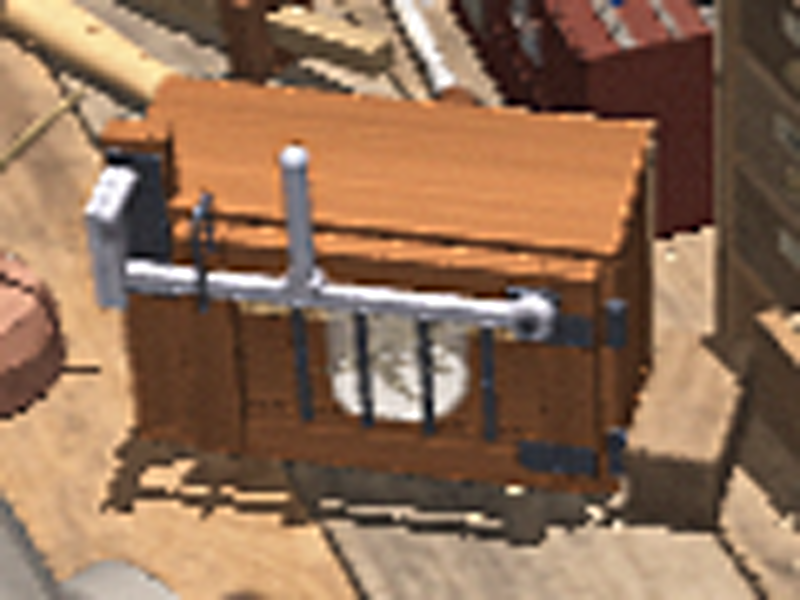

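```bash
python3 - <<'E'
from h import *
from scipy.optimize import least_squares
z=np.load('top.npz');K=z['K'];R=cv2.Rodrigues(z['r'].reshape(3))[0];t=z['t'].reshape(3)
def ray(u,v,h):
    d=R.T@np.linalg.inv(K)@np.array([u,v,1.]); c=-R.T@t; return (c+d*(h-c[2])/d[2])[:2]
f=lambda x,y:(150+x/4-.375,150+y/4-.375)
obs=[((303,42),.15,(.05,-.12)),((437,132),.15,(-.05,-.12)),((76,367),.15,(.05,.12)),((330,346),.206,(-.076,.02)),((440,202),.132,(-.076,-.085))]
W=np.array([ray(*f(*o[0]),o[1]) for o in obs]);L=np.array([o[2] for o in obs])
def T(p,q): c,s=np.cos(p[2]),np.sin(p[2]); return q@np.array([[c,s],[-s,c]])+p[:2]
s=least_squares(lambda p:(T(p,L)-W).ravel(),[.55,.4,.6]);print(s.x,(s.fun.reshape(-1,2)*1000).round(1))
p=s.x
np.save('locker.npy',p)
for n,q in dict(hinge=(-.059,-.115),pivot=(-.076,-.085),knob=(-.076,.02),catch=(-.05,.104)).items(): print(n,T(p,np.array([q]))[0].round(4))
# depth-based check: roof points
d=z['d'];v,u=np.mgrid[150:300,150:300];dd=d[150:300,150:300]
P=((np.linalg.inv(K)@np.stack([u*dd,v*dd,dd]).reshape(3,-1)).T-t)@R
m=(abs(P[:,2]-.15)<.006);c=np.array([[np.cos(p[2]),-np.sin(p[2])],[np.sin(p[2]),np.cos(p[2])]])
l=(P[:,:2]-p[:2])@c; m&=(abs(l[:,0])<.08)&(abs(l[:,1])<.15)
print('roof extents',np.percentile(l[m],[1,99],axis=0).round(3),np.median(P[m,2]))
m=(P[:,2]>.155)&(abs(l[:,0])<.15)&(abs(l[:,1])<.2);print(np.c_[l[m],P[m,2]].round(3)[:40])
E
```

```text
[0.54591098 0.38408057 0.95745659] [[ 2.3  1. ]
 [ 1.3 -0.9]
 [-1.3  2. ]
 [-0.5 -0.2]
 [-1.9 -1.9]]
hinge [0.606  0.2696]
pivot [0.5717 0.273 ]
knob [0.4858 0.3334]
catch [0.4321 0.4031]
roof extents [[-0.064 -0.116]
 [ 0.05   0.118]] 0.1502748832140346
[[ 0.042 -0.06   0.156]
 [ 0.004 -0.071  0.155]
 [-0.038 -0.065  0.156]
 [ 0.004 -0.034  0.156]
 [ 0.043  0.001  0.156]
 [ 0.031  0.007  0.155]
 [-0.008  0.001  0.155]
 [ 0.047  0.041  0.156]
 [-0.03  -0.01   0.156]
 [-0.02   0.01   0.155]
 [ 0.011  0.048  0.155]
 [-0.021  0.027  0.155]
 [-0.025  0.024  0.157]
 [ 0.032  0.068  0.155]
 [-0.027  0.031  0.156]
 [-0.012  0.056  0.156]
 [-0.071  0.017  0.21 ]
 [-0.073  0.016  0.21 ]
 [-0.074  0.015  0.202]
 [-0.071  0.02   0.209]
 [-0.073  0.019  0.211]
 [-0.074  0.018  0.21 ]
 [-0.076  0.016  0.211]
 [-0.077  0.015  0.203]
 [-0.076  0.016  0.178]
 [-0.076  0.015  0.155]
 [-0.07   0.023  0.209]
 [-0.072  0.022  0.212]
 [-0.074  0.02   0.213]
 [-0.076  0.019  0.211]
 [-0.078  0.018  0.211]
 [-0.079  0.017  0.208]
 [-0.079  0.017  0.189]
 [-0.079  0.017  0.167]
 [-0.071  0.025  0.209]
 [-0.073  0.024  0.211]
 [-0.075  0.022  0.212]
 [-0.077  0.021  0.215]
 [-0.079  0.02   0.209]
 [-0.081  0.019  0.21 ]]
```

```bash
cat >> h.py <<'E'
from scipy.spatial.transform import Rotation as Ro
G=np.array([0,0,-.019])  # grasp point in the tool frame
def state():
    o=robot.observe(); return o,np.array(o['tool_pos']),Ro.from_euler('xyz',o['tool_rot'])
def emit(poses,p,R,nd=3):
    """rows taking commanded pose (p,R) through the poses [(pos,Ro)], rounding followed up"""
    rows=[]
    for q,Q in poses:
        s=np.clip(R.inv().apply(q-p)/.025,-1,1).round(nd); w=((R.inv()*Q).as_rotvec()/(np.pi/2))
        w=(w*min(1,.115/max(np.linalg.norm(w),1e-9))).round(nd+1)
        p=p+R.apply(s*.025); R=R*Ro.from_rotvec(w*np.pi/2); rows.append([s.tolist(),w.tolist()])
    print(str(rows).replace(' ','').replace('-0.0,','0,').replace('-0.0]','0]').replace('0.0,','0,') if 0 else str((rows)).replace(' ','')); print('end',p.round(4),R.as_euler('xyz').round(3)); return p,R
PSI=2.528
def interp(a,A,b,B,n):
    w=(A.inv()*B).as_rotvec(); return [(a+(b-a)*k/n,A*Ro.from_rotvec(w*k/n)) for k in range(1,n+1)]
down=lambda y:Ro.from_euler('xyz',[np.pi,0,y])
E
python3 - <<'E'
from h import *
o,p,R=state()
A=np.array([.40,-.28,.32]);B=np.array([.50,-.05,.32]);C=np.array([.47,.15,.32]);D=np.array([.4858,.3334,.30])
for t,y in((A,.9),(B,1.5),(C,2.1),(D,PSI)):
    p,R=emit(interp(p,R,t,down(y),10),p,R,2)
# tall things (scene cam + top cam)
z=np.load('top.npz');d=z['d'];K=z['K'];Rc=cv2.Rodrigues(z['r'].reshape(3))[0];t=z['t'].reshape(3)
v,u=np.mgrid[0:420,0:560];P=((np.linalg.inv(K)@np.stack([u*d,v*d,d]).reshape(3,-1)).T-t)@Rc
for nm,b in dict(vise=(.3,.58,-.05,.1),cab=(.55,.8,-.1,.4)).items():
    m=(d.ravel()>0)&(P[:,0]>b[0])&(P[:,0]<b[1])&(P[:,1]>b[2])&(P[:,1]<b[3])&(P[:,2]>.02)
    print(nm,np.percentile(P[m],[0,2,50,98,100],axis=0).round(3))
m=(P[:,2]>.2)&(P[:,0]>.3);print('x min of >0.2',np.percentile(P[m&(P[:,1]>-.2)&(P[:,1]<.45)],[0,1,100],axis=0).round(3))
E
```

```text
[[[0.98,-0.41,-0.49],[-0.0,-0.0,-0.03]],[[1.0,-0.37,-0.49],[-0.0,-0.0,-0.03]],[[1.0,-0.32,-0.48],[-0.0,-0.0,-0.029]],[[1.0,-0.27,-0.49],[-0.0,-0.0,-0.03]],[[1.0,-0.21,-0.49],[-0.0,-0.0,-0.03]],[[1.0,-0.17,-0.49],[-0.0,-0.0,-0.03]],[[1.0,-0.12,-0.49],[-0.001,-0.0,-0.03]],[[1.0,-0.06,-0.48],[0.0,-0.0,-0.029]],[[1.0,-0.01,-0.49],[0.0,-0.0,-0.03]],[[1.0,0.04,-0.49],[0.0,-0.0,-0.03]]]
end [ 0.3932 -0.2877  0.32  ] [ 3.141 -0.     0.9  ]
[[[1.0,-0.26,0.0],[0.0,-0.0,-0.038]],[[1.0,-0.19,0.0],[0.0,-0.0,-0.038]],[[1.0,-0.13,0.0],[0.0,-0.0,-0.039]],[[1.0,-0.07,0.0],[0.0,-0.0,-0.038]],[[1.0,-0.0,0.0],[0.0,-0.0,-0.038]],[[1.0,0.06,0.0],[0.0,-0.0,-0.038]],[[1.0,0.13,0.0],[0.0,-0.0,-0.038]],[[1.0,0.19,0.0],[0.0,-0.0,-0.039]],[[1.0,0.25,0.0],[0.0,-0.0,-0.038]],[[1.0,0.32,0.0],[0.0,-0.0,-0.038]]]
end [ 0.4992 -0.0566  0.3201] [ 3.141 -0.     1.5  ]
[[[0.82,-0.18,0.0],[0.0,0.0,-0.038]],[[0.82,-0.12,0.0],[0.0,0.0,-0.038]],[[0.83,-0.08,0.0],[0.0,0.0,-0.039]],[[0.84,-0.02,0.0],[0.0,0.0,-0.038]],[[0.83,0.02,0.0],[0.0,0.0,-0.038]],[[0.83,0.07,0.0],[0.0,0.0,-0.038]],[[0.83,0.13,0.0],[0.0,0.0,-0.038]],[[0.8
[... 201 characters left out ...]
,[0.0,0.0,-0.027]],[[0.57,0.47,0.08],[0.0,0.0,-0.028]],[[0.54,0.5,0.08],[0.0,0.0,-0.027]],[[0.52,0.52,0.08],[0.0,0.0,-0.027]],[[0.5,0.54,0.08],[0.0,0.0,-0.027]],[[0.47,0.57,0.08],[0.0,0.0,-0.028]],[[0.45,0.58,0.08],[0.0,0.0,-0.027]],[[0.42,0.6,0.08],[0.0,0.0,-0.027]],[[0.4,0.62,0.09],[0.0,0.0,-0.027]]]
end [0.4858 0.3334 0.2999] [3.141e+00 1.000e-03 2.527e+00]
vise [[ 0.3   -0.05   0.02 ]
 [ 0.303 -0.042  0.025]
 [ 0.397  0.025  0.123]
 [ 0.571  0.071  0.158]
 [ 0.58   0.1    0.162]]
cab [[ 0.55  -0.1    0.02 ]
 [ 0.561  0.005  0.037]
 [ 0.712  0.19   0.227]
 [ 0.796  0.378  0.273]
 [ 0.8    0.4    0.275]]
x min of >0.2 [[ 0.473 -0.2    0.2  ]
 [ 0.473 -0.18   0.204]
 [ 0.959  0.45   1.094]]
```

Call:
{"fn": "send_rows", "kwargs": {"plan": [[[0.98,-0.41,-0.49],[0,0,-0.03]],[[1,-0.37,-0.49],[0,0,-0.03]],[[1,-0.32,-0.48],[0,0,-0.03]],[[1,-0.27,-0.49],[0,0,-0.03]],[[1,-0.21,-0.49],[0,0,-0.03]],[[1,-0.17,-0.49],[0,0,-0.03]],[[1,-0.12,-0.49],[0,0,-0.03]],[[1,-0.06,-0.48],[0,0,-0.03]],[[1,-0.01,-0.49],[0,0,-0.03]],[[1,0.04,-0.49],[0,0,-0.03]]], "gripper": 1, "force": 5}}

```text
time: 1.35
tool_pos: [0.3934, -0.2869, 0.3205]
tool_rot: [-3.141, -0.0, 0.905]
contact_force: [-0.6, 0.0, 0.2]
opening: 0.0914
grip_force: 0.0
```

Call:
{"fn": "send_rows", "kwargs": {"plan": [[[1,-0.26,0],[0,0,-0.038]],[[1,-0.19,0],[0,0,-0.038]],[[1,-0.13,0],[0,0,-0.038]],[[1,-0.07,0],[0,0,-0.038]],[[1,0,0],[0,0,-0.038]],[[1,0.06,0],[0,0,-0.038]],[[1,0.13,0],[0,0,-0.038]],[[1,0.19,0],[0,0,-0.038]],[[1,0.25,0],[0,0,-0.038]],[[1,0.32,0],[0,0,-0.038]]]}}

```text
time: 2.6
tool_pos: [0.4988, -0.0556, 0.32]
tool_rot: [-3.141, -0.0, 1.502]
contact_force: [0.2, -0.2, -0.2]
opening: 0.0919
grip_force: 0.0
```

Call:
{"fn": "send_rows", "kwargs": {"plan": [[[0.82,-0.18,0],[0,0,-0.038]],[[0.82,-0.12,0],[0,0,-0.038]],[[0.83,-0.08,0],[0,0,-0.038]],[[0.84,-0.02,0],[0,0,-0.038]],[[0.83,0.02,0],[0,0,-0.038]],[[0.83,0.07,0],[0,0,-0.038]],[[0.83,0.13,0],[0,0,-0.038]],[[0.81,0.17,0],[0,0,-0.038]],[[0.81,0.22,0],[0,0,-0.038]],[[0.79,0.27,0],[0,0,-0.038]]]}}

```text
time: 3.85
tool_pos: [0.4693, 0.1509, 0.32]
tool_rot: [-3.141, -0.0, 2.099]
contact_force: [0.7, -0.8, -0.0]
opening: 0.0918
grip_force: 0.0
```

Call:
{"fn": "send_rows", "kwargs": {"plan": [[[0.6,0.43,0.08],[0,0,-0.027]],[[0.58,0.45,0.08],[0,0,-0.027]],[[0.57,0.47,0.08],[0,0,-0.027]],[[0.54,0.5,0.08],[0,0,-0.027]],[[0.52,0.52,0.08],[0,0,-0.027]],[[0.5,0.54,0.08],[0,0,-0.027]],[[0.47,0.57,0.08],[0,0,-0.028]],[[0.45,0.58,0.08],[0,0,-0.028]],[[0.42,0.6,0.08],[0,0,-0.028]],[[0.4,0.62,0.09],[0,0,-0.028]]]}}

```text
time: 5.1
tool_pos: [0.4863, 0.3347, 0.3]
tool_rot: [-3.142, 0.0, 2.53]
contact_force: [-0.7, -0.3, 0.5]
opening: 0.0917
grip_force: 0.0
```

```bash
python3 - <<'E'
from h import *
im,d=shot('wrist'); cv2.imwrite('pics/w1.png',im)
z=np.load('wrist.npz');K=z['K'];Rc=cv2.Rodrigues(z['r'].reshape(3))[0];t=z['t'].reshape(3)
v,u=np.mgrid[0:420,0:560];P=((np.linalg.inv(K)@np.stack([u*d,v*d,d]).reshape(3,-1)).T-t)@Rc
l=np.load('locker.npy');c=np.array([[np.cos(l[2]),-np.sin(l[2])],[np.sin(l[2]),np.cos(l[2])]])
L=(P[:,:2]-l[:2])@c
m=(d.ravel()>0)&(abs(L[:,0]+.076)<.03)&(abs(L[:,1]-.02)<.03)&(P[:,2]>.16)&(P[:,2]<.225)
print(m.sum(),np.percentile(L[m],[2,50,98],axis=0).round(4),np.percentile(P[m],[2,50,98],axis=0).round(4))
o,p,R=state();print(p,R.as_euler('xyz'))
E
```

```text
356 [[-0.081   0.0151]
 [-0.0749  0.0235]
 [-0.0694  0.0261]] [[0.4802 0.3291 0.1624]
 [0.4835 0.336  0.2072]
 [0.491  0.3401 0.2126]]
[0.48600712 0.33656272 0.29927184] [ 3.14136058e+00 -1.16150860e-03  2.53306594e+00]
```

View pics/w1.png

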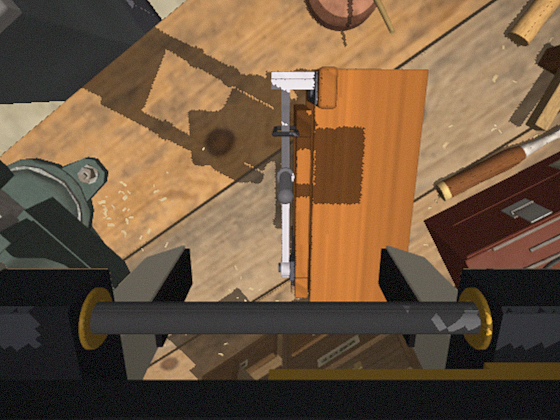

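The wrist view shows the knob at about (286,183) and the bar running vertically along column 286. The fingers' inner edges are at columns 190 and 380 (midpoint 285), so the alignment is good. I'll check the pose noise and plan the descent.

```bash
python3 - <<'E'
from h import *
T=[]
for i in range(8):
    o,p,R=state();c=get_calibration('wrist');Rc=cv2.Rodrigues(np.array(c['rvec']).reshape(3))[0]
    cam=-Rc.T@np.array(c['tvec']).reshape(3)
    T.append(np.r_[p,R.as_euler('xyz'),cam,o['contact_force']]);read_camera('wrist')
T=np.array(T);print(T[:,:6].round(4));print(T.mean(0).round(4),T.std(0).round(4));print(c['intrinsics'])
M=T.mean(0);print('cam in tool',down(M[5]).inv().apply(M[6:9]-M[:3]))
p=M[:3];R=down(M[5]);l=np.load('locker.npy')
c,s=np.cos(l[2]),np.sin(l[2]);q=np.array([[c,-s],[s,c]])@[-.0755,.0205]+l[:2];print('knob',q)
emit(interp(p,R,np.r_[q,.169],down(l[2]+np.pi/2),10),p,R)
E
```

```text
[[ 4.8600e-01  3.3660e-01  2.9930e-01  3.1414e+00 -1.2000e-03  2.5331e+00]
 [ 4.8600e-01  3.3530e-01  2.9930e-01 -3.1410e+00 -7.0000e-04  2.5304e+00]
 [ 4.8600e-01  3.3430e-01  2.9960e-01 -3.1407e+00 -2.0000e-04  2.5287e+00]
 [ 4.8610e-01  3.3370e-01  2.9990e-01 -3.1409e+00  1.0000e-04  2.5276e+00]
 [ 4.8620e-01  3.3330e-01  3.0010e-01 -3.1412e+00  3.0000e-04  2.5270e+00]
 [ 4.8630e-01  3.3310e-01  3.0030e-01 -3.1414e+00  3.0000e-04  2.5266e+00]
 [ 4.8630e-01  3.3300e-01  3.0040e-01  3.1416e+00  4.0000e-04  2.5264e+00]
 [ 4.8630e-01  3.3300e-01  3.0040e-01  3.1414e+00  4.0000e-04  2.5264e+00]]
[ 4.8610e-01  3.3400e-01  2.9990e-01 -7.8510e-01 -1.0000e-04  2.5283e+00
  4.1850e-01  3.8170e-01  4.8700e-01 -2.8560e-01  2.2460e-01 -2.6020e-01] [1.0000e-04 1.2000e-03 4.0000e-04 3.0415e+00 5.0000e-04 2.2000e-03
 1.0000e-04 1.0000e-03 4.0000e-04 5.6430e-01 2.8540e-01 5.5460e-01]
[[360.0685172    0.         284.99777004]
 [  0.         360.0685172  202.87929849]
 [  0.           0.           1.        ]]
cam in tool [ 8.28218897e-02  6.33716198e-05 -1.87060291e-01]
knob [0.48568958 0.33414177]
[[[0.002,-0.001,0.524],[-0.0,-0.0,0.0]],[[0.002,-0.0,0.523],[0.0,-0.0,0.0]],[[0.001,-0.001,0.524],[0.0,-0.0,0.0]],[[0.002,-0.001,0.523],[-0.0,-0.0,0.0]],[[0.002,-0.0,0.524],[-0.0,-0.0,0.0]],[[0.002,-0.001,0.524],[-0.0,-0.0,0.0]],[[0.002,-0.0,0.523],[-0.0,-0.0,0.0]],[[0.001,-0.001,0.524],[-0.0,-0.0,0.0]],[[0.002,-0.001,0.524],[-0.0,-0.0,0.0]],[[0.002,-0.0,0.523],[0.0,-0.0,0.0]]]
end [0.4857 0.3342 0.169 ] [3.142 0.    2.528]
```

Call:
{"fn": "send_rows", "kwargs": {"plan": [[[0.045,0.01,0.6],[0,0,0]],[[0,0,0.6],[0,0,0]],[[0,0,0.6],[0,0,0]],[[0,0,0.6],[0,0,0]],[[0,0,0.6],[0,0,0]],[[0,0,0.6],[0,0,0]],[[0,0,0.6],[0,0,0]],[[0,0,0.6],[0,0,0]],[[0,0,0.36],[0,0,0]],[[0,0,0.1],[0,0,0]]]}}

```text
time: 6.8
tool_pos: [0.4852, 0.3343, 0.168]
tool_rot: [-3.141, -0.0, 2.527]
contact_force: [0.4, -0.2, -0.2]
opening: 0.0919
grip_force: 0.0
```

Call:
{"fn": "send_rows", "kwargs": {"plan": [[[0,0,0],[0,0,0]],[[0,0,0],[0,0,0]],[[0,0,0],[0,0,0]],[[0,0,0],[0,0,0]],[[0,0,0],[0,0,0]],[[0,0,0],[0,0,0]],[[0,0,0],[0,0,0]],[[0,0,0],[0,0,0]],[[0,0,0],[0,0,0]],[[0,0,0],[0,0,0]]], "gripper": -0.6, "force": 5}}

```text
time: 8.05
tool_pos: [0.4854, 0.3343, 0.1686]
tool_rot: [-3.142, 0.0, 2.527]
contact_force: [0.3, -0.2, -0.2]
opening: 0.0182
grip_force: 0.0
```

```bash
python3 - <<'E'
from h import *
for i in range(3): 
    im,d=shot('wrist');o,p,R=state();print(p.round(4),R.as_euler('xyz').round(4),o['contact_force'].round(2),o['opening'],o['grip_force'])
cv2.imwrite('pics/w2.png',im)
E
```

```text
[0.4854 0.3343 0.1686] [-3.1414  0.      2.5273] [-0.25  0.02 -0.36] 0.018174365123169466 0.0
[0.4854 0.3344 0.1686] [-3.1416e+00  1.0000e-04  2.5272e+00] [-0.4  -0.69 -0.56] 0.018387223542886702 0.0
[0.4854 0.3344 0.1686] [-3.1415e+00  1.0000e-04  2.5272e+00] [ 0.35 -0.43  0.21] 0.01844932170115197 0.0
```

View pics/w2.png

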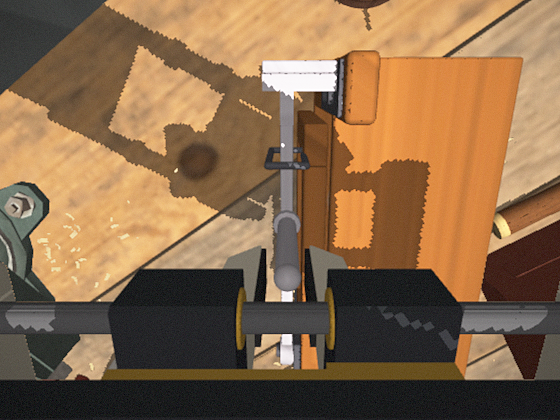

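The stem is at column 287, centred between the fingers (265–309), and there is no contact yet. I'll close gently.

Call:
{"fn": "send_rows", "kwargs": {"plan": [[[0,0,0],[0,0,0]],[[0,0,0],[0,0,0]],[[0,0,0],[0,0,0]],[[0,0,0],[0,0,0]],[[0,0,0],[0,0,0]],[[0,0,0],[0,0,0]],[[0,0,0],[0,0,0]],[[0,0,0],[0,0,0]],[[0,0,0],[0,0,0]],[[0,0,0],[0,0,0]]], "gripper": -1, "force": 5}}

```text
time: 9.45
tool_pos: [0.4855, 0.3344, 0.1686]
tool_rot: [-3.142, 0.0, 2.527]
contact_force: [2.0, -0.6, -0.7]
opening: 0.0121
grip_force: 5.0
```

```bash
cat >> h.py <<'E'
lk=np.load('locker.npy'); 
def mech(phi,th,o):
    """tool pose for bar angle phi, gate angle th; o=(p0,R0) tool pose at phi=th=0"""
    c,s=np.cos(lk[2]),np.sin(lk[2]);w=lambda x,y,z:np.array([c*x-s*y+lk[0],s*x+c*y+lk[1],z])
    piv=w(-.076,-.085,.128);h=w(-.059,-.115,0)
    r=Ro.from_rotvec(np.array([c,s,0])*phi)   # +x locker axis lifts the +y tip
    p=piv+r.apply(o[0]-piv);g=Ro.from_rotvec([0,0,th])
    return h+g.apply(p-h),g*r*o[1]
E
python3 - <<'E'
from h import *
P=[]
for i in range(4): 
    read_camera('wrist');o,p,R=state();print(p.round(4),R.as_euler('xyz').round(4),o['contact_force'].round(2),o['opening'],o['grip_force']);P.append(p)
p=np.mean(P,0);np.savez('grip.npz',p=p,q=R.as_quat())
a=p;A=R
for f in (.035,.05,.065,.08,.095,.11,.125,.14,.155,.17,.185):
    f0=f-(.035 if f==.035 else .015);print(f);a,A=emit([mech(f0+(f-f0)*min(k,8)/8,0,(p,R)) for k in range(1,11)],a,A)
    
E
```

```text
[0.4855 0.3344 0.1687] [3.1415e+00 1.0000e-04 2.5272e+00] [ 1.35 -0.48 -0.47] 0.011884843137801953 4.999974733509589
[0.4855 0.3343 0.1686] [3.1416e+00 1.0000e-04 2.5272e+00] [ 0.37  0.28 -0.46] 0.012290320019622875 5.000020993647922
[0.4855 0.3343 0.1686] [-3.1416e+00  2.0000e-04  2.5273e+00] [1.7  0.68 0.81] 0.012107627870818788 4.99996299862687
[0.4854 0.3344 0.1686] [-3.1415e+00  1.0000e-04  2.5273e+00] [ 1.14 -0.46  0.68] 0.012487499260592911 4.999984843307175
0.035
[[[-0.007,0.0,-0.019],[0.0,0.0028,-0.0]],[[-0.007,0.0,-0.018],[0.0,0.0028,-0.0]],[[-0.007,0.0,-0.019],[0.0,0.0028,-0.0]],[[-0.008,0.0,-0.018],[0.0,0.0027,-0.0]],[[-0.007,0.0,-0.019],[0.0,0.0028,-0.0]],[[-0.007,0.0,-0.018],[0.0,0.0028,-0.0]],[[-0.007,0.0,-0.019],[0.0,0.0028,-0.0]],[[-0.007,0.0,-0.018],[0.0,0.0028,-0.0]],[[-0.0,0.0,-0.0],[0.0,-0.0,-0.0]],[[-0.0,0.0,-0.0],[0.0,-0.0,-0.0]]]
end [0.4867 0.3335 0.1723] [-3.142 -0.035  2.527]
0.05
[[[-0.003,0.0,-0.008],[0.0,0.0012,-0.0]],[[-0.003,0.0,-0.008],[0.0,0.0012,-0.0]],[[-0.003,0.0,-0.008],[0.0,0.0012,-0.0]],[[-0.003,0.0,-0.008],[0.0,0.0012,-0.0]],[[-0.004,0.0,-0.00
[... 3595 characters left out ...]
8],[0.0,0.0011,-0.0]],[[-0.003,0.0,-0.008],[0.0,0.0012,-0.0]],[[-0.003,0.0,-0.008],[0.0,0.0012,-0.0]],[[-0.003,0.0,-0.008],[0.0,0.0012,-0.0]],[[-0.0,0.0,-0.0],[0.0,0.0,-0.0]],[[-0.0,0.0,-0.0],[0.0,0.0,-0.0]]]
end [0.4923 0.3295 0.186 ] [-3.141 -0.17   2.527]
0.185
[[[-0.003,0.0,-0.008],[0.0,0.0012,-0.0]],[[-0.003,0.0,-0.008],[0.0,0.0012,-0.0]],[[-0.003,0.0,-0.008],[0.0,0.0012,-0.0]],[[-0.004,0.0,-0.008],[0.0,0.0012,-0.0]],[[-0.003,0.0,-0.008],[0.0,0.0012,-0.0]],[[-0.003,0.0,-0.008],[0.0,0.0012,-0.0]],[[-0.003,0.0,-0.008],[0.0,0.0012,-0.0]],[[-0.003,0.0,-0.008],[0.0,0.0012,-0.0]],[[0.0,0.0,0.0],[0.0,-0.0,-0.0]],[[0.0,0.0,0.0],[0.0,-0.0,-0.0]]]
end [0.493  0.329  0.1874] [-3.141 -0.185  2.527]
```

Call:
{"fn": "send_rows", "kwargs": {"plan": [[[-0.007,0,-0.019],[0,0.0028,0]],[[-0.007,0,-0.018],[0,0.0028,0]],[[-0.007,0,-0.019],[0,0.0028,0]],[[-0.008,0,-0.018],[0,0.0028,0]],[[-0.007,0,-0.019],[0,0.0028,0]],[[-0.007,0,-0.018],[0,0.0028,0]],[[-0.007,0,-0.019],[0,0.0028,0]],[[-0.007,0,-0.018],[0,0.0028,0]],[[0,0,0],[0,0,0]],[[0,0,0],[0,0,0]]]}}

```text
time: 10.9
tool_pos: [0.4866, 0.3335, 0.1723]
tool_rot: [-3.141, -0.035, 2.527]
contact_force: [-0.5, -0.3, -1.6]
opening: 0.0118
grip_force: 5.0
```

```bash
cat > f.py <<'E'
from h import *
F=[]
for i in range(6): 
    read_camera('wrist');o,p,R=state();F.append(np.r_[o['contact_force'],o['torque']])
F=np.array(F);c,s=np.cos(lk[2]),np.sin(lk[2]);m=F.mean(0)
print(o['time'],p.round(4),R.as_euler('xyz').round(4),'F',m.round(2),'normal',round(c*m[0]+s*m[1],2),'along',round(-s*m[0]+c*m[1],2),'op',o['opening'])
E
python3 f.py
```

```text
11.2 [0.4866 0.3335 0.1723] [-3.1416 -0.0351  2.5273] F [-0.27 -0.5  -1.23 -0.03 -0.13 -0.  ] normal -0.57 along -0.07 op 0.011923827346955282
```

Call:
{"fn": "send_rows", "kwargs": {"plan": [[[-0.003,0,-0.008],[0,0.0012,0]],[[-0.003,0,-0.008],[0,0.0012,0]],[[-0.003,0,-0.008],[0,0.0012,0]],[[-0.003,0,-0.008],[0,0.0012,0]],[[-0.004,0,-0.008],[0,0.0012,0]],[[-0.003,0,-0.008],[0,0.0012,0]],[[-0.003,0,-0.008],[0,0.0012,0]],[[-0.003,0,-0.007],[0,0.0012,0]],[[0,0,0],[0,0,0]],[[0,0,0],[0,0,0]]]}}

```text
time: 12.45
tool_pos: [0.4872, 0.3331, 0.1739]
tool_rot: [3.142, -0.05, 2.527]
contact_force: [0.4, -0.9, -1.3]
opening: 0.0121
grip_force: 5.0
```

```bash
python3 f.py
```

```text
12.75 [0.4872 0.3331 0.1739] [-3.1416 -0.0502  2.5273] F [-0.67  0.3  -1.11 -0.03 -0.1  -0.02] normal -0.14 along 0.72 op 0.01191805895062457
```

Call:
{"fn": "send_rows", "kwargs": {"plan": [[[-0.003,0,-0.008],[0,0.0012,0]],[[-0.003,0,-0.008],[0,0.0012,0]],[[-0.003,0,-0.008],[0,0.0012,0]],[[-0.003,0,-0.008],[0,0.0012,0]],[[-0.003,0,-0.008],[0,0.0012,0]],[[-0.003,0,-0.008],[0,0.0012,0]],[[-0.003,0,-0.008],[0,0.0012,0]],[[-0.003,0,-0.008],[0,0.0012,0]],[[0,0,0],[0,0,0]],[[0,0,0],[0,0,0]]]}}

```text
time: 14.0
tool_pos: [0.4878, 0.3327, 0.1754]
tool_rot: [3.142, -0.065, 2.527]
contact_force: [-0.4, 0.1, -0.9]
opening: 0.0119
grip_force: 5.0
```

```bash
python3 f.py
```

```text
14.3 [0.4878 0.3327 0.1754] [-3.1416 -0.0653  2.5272] F [-0.35  0.31 -0.8   0.02 -0.1   0.02] normal 0.05 along 0.46 op 0.011898154575556685
```

Call:
{"fn": "send_rows", "kwargs": {"plan": [[[-0.003,0,-0.008],[0,0.0012,0]],[[-0.003,0,-0.008],[0,0.0012,0]],[[-0.003,0,-0.008],[0,0.0012,0]],[[-0.003,0,-0.008],[0,0.0012,0]],[[-0.003,0,-0.008],[0,0.0012,0]],[[-0.003,0,-0.008],[0,0.0012,0]],[[-0.004,0,-0.007],[0,0.0012,0]],[[-0.003,0,-0.008],[0,0.0012,0]],[[0,0,0],[0,0,0]],[[0,0,0],[0,0,0]]]}}

```text
time: 15.55
tool_pos: [0.4884, 0.3323, 0.177]
tool_rot: [3.142, -0.08, 2.527]
contact_force: [-1.1, 0.4, -1.6]
opening: 0.0118
grip_force: 5.0
```

```bash
python3 f.py
```

```text
15.85 [0.4883 0.3323 0.177 ] [-3.1416 -0.0804  2.5272] F [-0.41  0.49 -0.69  0.08 -0.1  -0.01] normal 0.17 along 0.62 op 0.0121436880842564
```

Call:
{"fn": "send_rows", "kwargs": {"plan": [[[-0.003,0,-0.008],[0,0.0012,0]],[[-0.003,0,-0.008],[0,0.0012,0]],[[-0.003,0,-0.008],[0,0.0012,0]],[[-0.003,0,-0.008],[0,0.0012,0]],[[-0.003,0,-0.008],[0,0.0012,0]],[[-0.003,0,-0.008],[0,0.0012,0]],[[-0.003,0,-0.008],[0,0.0012,0]],[[-0.003,0,-0.008],[0,0.0012,0]],[[0,0,0],[0,0,0]],[[0,0,0],[0,0,0]]]}}

```text
time: 17.1
tool_pos: [0.489, 0.3319, 0.1785]
tool_rot: [3.142, -0.095, 2.527]
contact_force: [-0.4, 0.6, -0.8]
opening: 0.0121
grip_force: 5.0
```

```bash
python3 f.py; python3 - <<'E'
from h import *
im,d=shot('wrist');cv2.imwrite('pics/w3.png',im)
z=np.load('wrist.npz');K=z['K'];Rc=cv2.Rodrigues(z['r'].reshape(3))[0];t=z['t'].reshape(3)
v,u=np.mgrid[0:420,0:560];P=((np.linalg.inv(K)@np.stack([u*d,v*d,d]).reshape(3,-1)).T-t)@Rc
c=np.array([[np.cos(lk[2]),-np.sin(lk[2])],[np.sin(lk[2]),np.cos(lk[2])]])
L=(P[:,:2]-lk[:2])@c
# bar top profile along y
for y in (.05,.065,.075,.085):
    m=(d.ravel()>0)&(abs(L[:,0]+.076)<.003)&(abs(L[:,1]-y)<.003)&(P[:,2]>.1); print(y,m.sum(),np.median(P[m,2]).round(4),'bar angle',(np.median(P[m,2])-.133)/(y+.085))
E
```

```text
17.4 [0.4889 0.3319 0.1785] [-3.1416 -0.0954  2.5272] F [-0.91  1.13 -0.65  0.13 -0.09 -0.03] normal 0.4 along 1.39 op 0.01204658585945652
0.05 93 0.1464 bar angle 0.09958437575317414
0.065 107 0.173 bar angle 0.2667095148957273
0.075 100 0.1489 bar angle 0.09916776645008674
0.085 99 0.1496 bar angle 0.09792161460950576
```

View pics/w3.png

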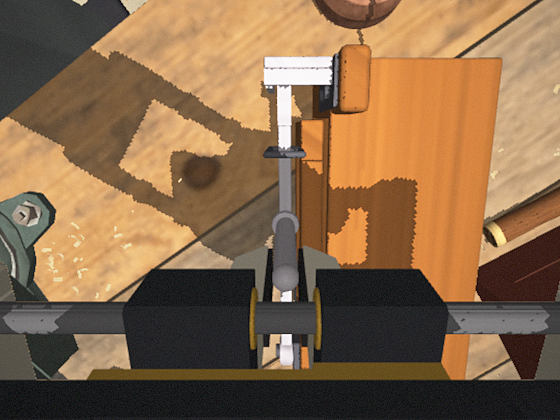

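The bar follows the tool: depth gives 0.098 rad against 0.095 commanded. The hood is at (297,70) and not yet touched. I'll keep going with less sideways shift to relieve the strain.

Call:
{"fn": "send_rows", "kwargs": {"plan": [[[-0.001,0,-0.008],[0,0.0012,0]],[[-0.001,0,-0.008],[0,0.0012,0]],[[-0.001,0,-0.008],[0,0.0012,0]],[[-0.001,0,-0.008],[0,0.0012,0]],[[-0.001,0,-0.008],[0,0.0012,0]],[[-0.001,0,-0.008],[0,0.0012,0]],[[-0.001,0,-0.008],[0,0.0012,0]],[[-0.001,0,-0.008],[0,0.0012,0]],[[0,0,0],[0,0,0]],[[0,0,0],[0,0,0]]]}}

```text
time: 18.7
tool_pos: [0.4894, 0.3315, 0.18]
tool_rot: [-3.141, -0.11, 2.527]
contact_force: [2.1, -0.5, -3.5]
opening: 0.0117
grip_force: 5.0
```

```bash
python3 f.py
```

```text
19.0 [0.4893 0.3316 0.18  ] [-3.1414 -0.1103  2.5272] F [ 1.91 -0.71 -3.11 -0.1  -0.57 -0.02] normal 0.52 along -1.97 op 0.011780743183405445
```

```bash
cat > ang.py <<'E'
from h import *
A=[]
for i in range(3):
    im,d=shot('wrist')
    z=np.load('wrist.npz');K=z['K'];Rc=cv2.Rodrigues(z['r'].reshape(3))[0];t=z['t'].reshape(3)
    v,u=np.mgrid[0:420,0:560];P=((np.linalg.inv(K)@np.stack([u*d,v*d,d]).reshape(3,-1)).T-t)@Rc
    c=np.array([[np.cos(lk[2]),-np.sin(lk[2])],[np.sin(lk[2]),np.cos(lk[2])]])
    L=(P[:,:2]-lk[:2])@c
    m=(d.ravel()>0)&(abs(L[:,0]+.076)<.003)&((abs(L[:,1]-.05)<.006)|(abs(L[:,1]-.08)<.007))&(P[:,2]>.125)&(P[:,2]<.165)
    A.append([np.median((P[m,2]-.133)/(L[m,1]+.085)),m.sum()])
    m2=(d.ravel()>0)&(abs(L[:,0]+.07)<.012)&(abs(L[:,1]-.107)<.008)&(P[:,2]>.125)
print(np.array(A).round(4),'hood top',np.median(P[m2,2]).round(4),np.percentile(L[m2],[2,98],axis=0).round(3))
E
python3 ang.py; python3 f.py
```

```text
[[1.135e-01 4.130e+02]
 [1.126e-01 4.110e+02]
 [1.123e-01 4.120e+02]] hood top 0.1721 [[-0.081  0.1  ]
 [-0.059  0.115]]
19.45 [0.4893 0.3316 0.18  ] [-3.1414 -0.1104  2.5272] F [ 2.53 -1.02 -3.92 -0.21 -0.7  -0.02] normal 0.62 along -2.66 op 0.011827116626639387
```

Call:
{"fn": "send_rows", "kwargs": {"plan": [[[-0.004,0,-0.008],[0,0.0012,0]],[[-0.004,0,-0.008],[0,0.0012,0]],[[-0.004,0,-0.008],[0,0.0012,0]],[[-0.004,0,-0.008],[0,0.0012,0]],[[-0.004,0,-0.008],[0,0.0012,0]],[[-0.004,0,-0.008],[0,0.0012,0]],[[0,0,0],[0,0,0]],[[0,0,0],[0,0,0]],[[0,0,0],[0,0,0]],[[0,0,0],[0,0,0]]]}}

```text
time: 20.7
tool_pos: [0.4899, 0.3312, 0.1812]
tool_rot: [-3.142, -0.122, 2.527]
contact_force: [1.9, -1.1, -5.0]
opening: 0.0119
grip_force: 5.0
```

```bash
python3 ang.py; python3 f.py
```

```text
[[1.248e-01 4.280e+02]
 [1.249e-01 4.270e+02]
 [1.248e-01 4.280e+02]] hood top 0.1721 [[-0.081  0.1  ]
 [-0.059  0.115]]
21.15 [0.4899 0.3312 0.1812] [-3.1415 -0.1218  2.5272] F [ 2.58 -0.97 -3.92 -0.24 -0.7  -0.01] normal 0.69 along -2.67 op 0.012090135519508285
```

Call:
{"fn": "send_rows", "kwargs": {"plan": [[[-0.006,0,-0.008],[0,0.0012,0]],[[-0.006,0,-0.008],[0,0.0012,0]],[[-0.006,0,-0.008],[0,0.0012,0]],[[-0.006,0,-0.008],[0,0.0012,0]],[[-0.004,0,-0.008],[0,0.0012,0]],[[-0.004,0,-0.008],[0,0.0012,0]],[[0,0,0],[0,0,0]],[[0,0,0],[0,0,0]],[[0,0,0],[0,0,0]],[[0,0,0],[0,0,0]]]}}

```text
time: 22.4
tool_pos: [0.4905, 0.3308, 0.1823]
tool_rot: [3.142, -0.133, 2.527]
contact_force: [-0.2, 0.4, -1.1]
opening: 0.0121
grip_force: 5.0
```

```bash
python3 ang.py; python3 f.py
```

```text
[[1.375e-01 4.210e+02]
 [1.374e-01 4.180e+02]
 [1.370e-01 4.200e+02]] hood top 0.1721 [[-0.081  0.1  ]
 [-0.059  0.115]]
22.85 [0.4906 0.3308 0.1823] [-3.1416 -0.1333  2.5273] F [-0.03  0.38 -0.88  0.03 -0.19 -0.  ] normal 0.29 along 0.25 op 0.012171562852540953
```

Call:
{"fn": "send_rows", "kwargs": {"plan": [[[-0.003,0,-0.008],[0,0.0012,0]],[[-0.003,0,-0.008],[0,0.0012,0]],[[-0.003,0,-0.008],[0,0.0012,0]],[[-0.003,0,-0.008],[0,0.0012,0]],[[-0.003,0,-0.008],[0,0.0012,0]],[[-0.003,0,-0.008],[0,0.0012,0]],[[0,0,0],[0,0,0]],[[0,0,0],[0,0,0]],[[0,0,0],[0,0,0]],[[0,0,0],[0,0,0]]]}}

```text
time: 24.1
tool_pos: [0.4911, 0.3304, 0.1834]
tool_rot: [3.142, -0.144, 2.527]
contact_force: [-1.0, 0.6, -0.4]
opening: 0.0119
grip_force: 5.0
```

```bash
python3 ang.py; python3 f.py
```

```text
[[1.491e-01 4.200e+02]
 [1.487e-01 4.160e+02]
 [1.484e-01 4.190e+02]] hood top 0.1721 [[-0.082  0.1  ]
 [-0.059  0.115]]
24.55 [0.4911 0.3303 0.1834] [-3.1416 -0.1445  2.5272] F [-1.    1.43  0.19  0.2  -0.01 -0.  ] normal 0.59 along 1.64 op 0.012204770000594809
```

Call:
{"fn": "send_rows", "kwargs": {"plan": [[[-0.002,0,-0.008],[0,0.0012,0]],[[-0.002,0,-0.008],[0,0.0012,0]],[[-0.002,0,-0.008],[0,0.0012,0]],[[-0.002,0,-0.008],[0,0.0012,0]],[[-0.002,0,-0.008],[0,0.0012,0]],[[-0.002,0,-0.008],[0,0.0012,0]],[[0,0,0],[0,0,0]],[[0,0,0],[0,0,0]],[[0,0,0],[0,0,0]],[[0,0,0],[0,0,0]]]}}

```text
time: 25.8
tool_pos: [0.4915, 0.33, 0.1845]
tool_rot: [-3.141, -0.156, 2.527]
contact_force: [-0.8, 0.1, -0.7]
opening: 0.0121
grip_force: 5.0
```

```bash
python3 ang.py; python3 f.py
```

```text
[[1.601e-01 4.260e+02]
 [1.599e-01 4.260e+02]
 [1.605e-01 4.280e+02]] hood top 0.1721 [[-0.082  0.1  ]
 [-0.059  0.115]]
26.25 [0.4915 0.33   0.1845] [-3.1415 -0.1557  2.5272] F [-0.42  0.75 -0.41  0.09 -0.15 -0.  ] normal 0.37 along 0.77 op 0.011990572410040416
```

Call:
{"fn": "send_rows", "kwargs": {"plan": [[[-0.0025,0,-0.008],[0,0.0012,0]],[[-0.0025,0,-0.008],[0,0.0012,0]],[[-0.0025,0,-0.008],[0,0.0012,0]],[[-0.0025,0,-0.008],[0,0.0012,0]],[[-0.0025,0,-0.008],[0,0.0012,0]],[[-0.0025,0,-0.008],[0,0.0012,0]],[[0,0,0],[0,0,0]],[[0,0,0],[0,0,0]],[[0,0,0],[0,0,0]],[[0,0,0],[0,0,0]]]}}

```text
time: 27.5
tool_pos: [0.492, 0.3297, 0.1856]
tool_rot: [-3.142, -0.167, 2.527]
contact_force: [0.7, -0.0, -2.2]
opening: 0.012
grip_force: 5.0
```

```bash
python3 ang.py; python3 f.py
```

```text
[[1.718e-01 4.300e+02]
 [1.714e-01 4.280e+02]
 [1.715e-01 4.290e+02]] hood top 0.1721 [[-0.082  0.1  ]
 [-0.059  0.115]]
27.95 [0.492  0.3297 0.1856] [-3.1415 -0.167   2.5272] F [ 0.27  0.33 -1.98  0.01 -0.33 -0.02] normal 0.42 along -0.03 op 0.012279839708762905
```

Call:
{"fn": "send_rows", "kwargs": {"plan": [[[-0.003,0,-0.008],[0,0.0012,0]],[[-0.003,0,-0.008],[0,0.0012,0]],[[-0.003,0,-0.008],[0,0.0012,0]],[[-0.003,0,-0.008],[0,0.0012,0]],[[0,0,0],[0,0,0]],[[0,0,0],[0,0,0]],[[0,0,0],[0,0,0]],[[0,0,0],[0,0,0]],[[0,0,0],[0,0,0]],[[0,0,0],[0,0,0]]]}}

```text
time: 29.2
tool_pos: [0.4923, 0.3295, 0.1864]
tool_rot: [-3.142, -0.175, 2.527]
contact_force: [0.2, 0.2, -2.4]
opening: 0.0121
grip_force: 5.0
```

```bash
python3 ang.py; python3 f.py
```

```text
[[1.787e-01 4.250e+02]
 [1.788e-01 4.290e+02]
 [1.789e-01 4.250e+02]] hood top 0.1721 [[-0.082  0.1  ]
 [-0.059  0.115]]
29.65 [0.4923 0.3295 0.1864] [-3.1415 -0.1746  2.5272] F [ 0.89  0.36 -2.28 -0.07 -0.41 -0.02] normal 0.8 along -0.52 op 0.012006116491285888
```

Call:
{"fn": "send_rows", "kwargs": {"plan": [[[-0.0035,0,-0.008],[0,0.0012,0]],[[-0.0035,0,-0.008],[0,0.0012,0]],[[-0.0035,0,-0.008],[0,0.0012,0]],[[-0.0035,0,-0.008],[0,0.0012,0]],[[0,0,0],[0,0,0]],[[0,0,0],[0,0,0]],[[0,0,0],[0,0,0]],[[0,0,0],[0,0,0]],[[0,0,0],[0,0,0]],[[0,0,0],[0,0,0]]]}}

```text
time: 30.9
tool_pos: [0.4927, 0.3292, 0.1871]
tool_rot: [-3.142, -0.182, 2.527]
contact_force: [0.5, -0.7, -2.8]
opening: 0.0122
grip_force: 5.0
```

```bash
python3 ang.py; python3 f.py
```

```text
[[1.867e-01 4.010e+02]
 [1.866e-01 3.990e+02]
 [1.864e-01 3.920e+02]] hood top 0.1721 [[-0.082  0.1  ]
 [-0.058  0.115]]
31.35 [0.4927 0.3292 0.1871] [-3.1415 -0.1822  2.5273] F [ 0.45  0.27 -1.72 -0.02 -0.38  0.  ] normal 0.48 along -0.21 op 0.0120387941914592
```

Call:
{"fn": "send_rows", "kwargs": {"plan": [[[-0.0035,0,-0.007],[0,0.0012,0]],[[-0.0025,0,-0.006],[0,0.0007,0]],[[0,0,0],[0,0,0]],[[0,-0.02,0],[0,0,0]],[[0,-0.02,0],[0,0,0]],[[0,-0.02,0],[0,0,0]],[[0,-0.02,0],[0,0,0]],[[0,-0.02,0],[0,0,0]],[[0,-0.01,0],[0,0,0]],[[0,0,0],[0,0,0]]]}}

```text
time: 32.6
tool_pos: [0.4914, 0.3267, 0.1873]
tool_rot: [-3.141, -0.185, 2.527]
contact_force: [2.2, 0.1, -3.4]
opening: 0.0119
grip_force: 5.0
```

```bash
python3 ang.py; python3 f.py
```

```text
[[  0.1874 126.    ]
 [  0.1876 126.    ]
 [  0.1883 128.    ]] hood top 0.1721 [[-0.082  0.101]
 [-0.058  0.115]]
33.05 [0.4914 0.3267 0.1873] [-3.1413 -0.185   2.5271] F [ 2.5  -0.97 -4.12 -0.23 -0.77 -0.02] normal 0.65 along -2.6 op 0.01223286438810933
```

Call:
{"fn": "send_rows", "kwargs": {"plan": [[[-0.005,0,0.01],[0,-0.001,0]],[[-0.005,0,0.01],[0,-0.001,0]],[[0,0,0],[0,0,0]],[[0,-0.015,0],[0,0,0]],[[0,-0.015,0],[0,0,0]],[[0,-0.015,0],[0,0,0]],[[0,-0.015,0],[0,0,0]],[[0,0,0],[0,0,0]],[[0,0,0],[0,0,0]],[[0,0,0],[0,0,0]]]}}

```text
time: 34.3
tool_pos: [0.4905, 0.3255, 0.1869]
tool_rot: [-3.141, -0.182, 2.527]
contact_force: [1.6, -0.1, -2.7]
opening: 0.0121
grip_force: 5.0
```

```bash
python3 ang.py; python3 f.py
```

```text
[[ 0.0797 46.    ]
 [ 0.0797 46.    ]
 [ 0.0818 47.    ]] hood top 0.1722 [[-0.082  0.103]
 [-0.059  0.115]]
34.75 [0.4905 0.3255 0.1869] [-3.1415 -0.182   2.5273] F [ 1.25 -0.3  -2.68 -0.08 -0.52  0.02] normal 0.47 along -1.2 op 0.012264301695111628
```

```bash
python3 - <<'E'
from h import *
z=np.load('top.npz');d=z['d'];K=z['K'];Rc=cv2.Rodrigues(z['r'].reshape(3))[0];t=z['t'].reshape(3)
v,u=np.mgrid[0:420,0:560];P=((np.linalg.inv(K)@np.stack([u*d,v*d,d]).reshape(3,-1)).T-t)@Rc
for a in (0,.05,.1,.15,.2,.25,.3):
    b=(P[:,1]>a)&(P[:,1]<a+.05)&(d.ravel()>0)&(P[:,0]>.55)
    print(a,'x min z>.22',np.sort(P[b&(P[:,2]>.22),0])[5:6].round(3),'z>.1',np.sort(P[b&(P[:,2]>.1),0])[5:6].round(3))
b=(P[:,0]>.42)&(P[:,0]<.56)&(P[:,2]>.03)&(P[:,1]<.15);print('vise ymax',np.sort(P[b,1])[-5:].round(3))
o,p,R=state();a,A=p,R
w=lambda x,y:np.array([np.cos(lk[2])*x-np.sin(lk[2])*y+lk[0],np.sin(lk[2])*x+np.cos(lk[2])*y+lk[1],0])
h=w(-.059,-.115)
pose=lambda th:(h+Ro.from_rotvec([0,0,th]).apply(p-h),Ro.from_rotvec([0,0,th])*R)
sch=np.r_[np.arange(1,11)*.012]; 
for k in range(4):
    sch=np.r_[sch,sch[-1]+np.cumsum(np.minimum(.035,np.linspace(.015,.06,10)) if k==0 else [.035]*10)]
sch=np.minimum(sch,1.39)
for k in range(5): a,A=emit([pose(t) for t in sch[10*k:10*k+10]],a,A); print(sch[10*k+9])
E
```

```text
0 x min z>.22 [0.71] z>.1 [0.635]
0.05 x min z>.22 [0.707] z>.1 [0.632]
0.1 x min z>.22 [0.705] z>.1 [0.629]
0.15 x min z>.22 [0.702] z>.1 [0.629]
0.2 x min z>.22 [0.699] z>.1 [0.699]
0.25 x min z>.22 [0.697] z>.1 [0.554]
0.3 x min z>.22 [0.695] z>.1 [0.551]
vise ymax [0.074 0.074 0.074 0.074 0.074]
[[[-0.01,-0.061,-0.002],[0.0014,-0.0,-0.0075]],[[-0.01,-0.06,-0.002],[0.0014,-0.0,-0.0075]],[[-0.011,-0.061,-0.002],[0.0013,-0.0,-0.0075]],[[-0.01,-0.061,-0.001],[0.0014,-0.0,-0.0076]],[[-0.01,-0.06,-0.002],[0.0014,-0.0,-0.0075]],[[-0.01,-0.061,-0.002],[0.0014,-0.0,-0.0075]],[[-0.011,-0.061,-0.002],[0.0014,-0.0,-0.0075]],[[-0.01,-0.061,-0.002],[0.0014,-0.0,-0.0075]],[[-0.01,-0.06,-0.002],[0.0013,-0.0,-0.0075]],[[-0.01,-0.061,-0.002],[0.0014,-0.0,-0.0075]]]
end [0.4847 0.3113 0.1869] [-3.141 -0.182  2.647]
0.12
[[[-0.013,-0.076,-0.002],[0.0018,-0.0,-0.0094]],[[-0.018,-0.101,-0.003],[0.0023,-0.0,-0.0125]],[[-0.022,-0.126,-0.004],[0.0028,-0.0,-0.0157]],[[-0.027,-0.152,-0.005],[0.0035,-0.0,-0.0188]],[[-0.031,-0.176,-0.006],[0.004,-0.0,-0.0219]],[[-0.032,-0.177,-0.006],[0.0041,-0.0,-0.0219]],[
[... 1087 characters left out ...]
04,0.0,-0.0219]],[[-0.031,-0.177,-0.006],[0.004,0.0,-0.0219]],[[-0.032,-0.177,-0.006],[0.0041,0.0,-0.0219]],[[-0.032,-0.176,-0.006],[0.004,-0.0,-0.0219]]]
end [0.5054 0.19   0.1869] [-3.141 -0.182 -2.636]
1.12
[[[-0.032,-0.177,-0.006],[0.004,-0.0,-0.0219]],[[-0.032,-0.176,-0.006],[0.0041,-0.0,-0.022]],[[-0.032,-0.177,-0.005],[0.004,-0.0,-0.0219]],[[-0.031,-0.177,-0.006],[0.004,-0.0,-0.0219]],[[-0.032,-0.176,-0.006],[0.0041,-0.0,-0.0219]],[[-0.032,-0.177,-0.006],[0.004,-0.0,-0.0219]],[[-0.032,-0.177,-0.006],[0.004,-0.0,-0.0219]],[[-0.022,-0.126,-0.004],[0.0029,-0.0,-0.0157]],[[-0.0,0.0,0.0],[0.0,-0.0,0.0]],[[-0.0,0.0,0.0],[0.0,-0.0,0.0]]]
end [0.5303 0.1661 0.1869] [-3.141 -0.182 -2.366]
1.39
```

Call:
{"fn": "send_rows", "kwargs": {"plan": [[[-0.01,-0.061,-0.002],[0.0014,0,-0.0075]],[[-0.01,-0.061,-0.002],[0.0014,0,-0.0075]],[[-0.01,-0.061,-0.002],[0.0014,0,-0.0075]],[[-0.01,-0.061,-0.002],[0.0014,0,-0.0075]],[[-0.01,-0.061,-0.002],[0.0014,0,-0.0075]],[[-0.01,-0.061,-0.002],[0.0014,0,-0.0075]],[[-0.01,-0.061,-0.002],[0.0014,0,-0.0075]],[[-0.01,-0.061,-0.002],[0.0014,0,-0.0075]],[[-0.01,-0.061,-0.002],[0.0014,0,-0.0075]],[[-0.01,-0.061,-0.002],[0.0014,0,-0.0075]]]}}

```text
time: 36.0
tool_pos: [0.4846, 0.3111, 0.1869]
tool_rot: [-3.141, -0.182, 2.648]
contact_force: [2.3, 0.4, -3.3]
opening: 0.0122
grip_force: 5.0
```

```bash
python3 f.py
```

```text
36.3 [0.4846 0.3111 0.1868] [-3.1408 -0.1821  2.6468] F [ 2.36 -0.85 -3.92 -0.19 -0.71  0.03] normal 0.67 along -2.42 op 0.012062582046024485
```

Call:
{"fn": "send_rows", "kwargs": {"plan": [[[-0.021,-0.076,-0.002],[0.0018,0,-0.0094]],[[-0.018,-0.101,-0.003],[0.0023,0,-0.0125]],[[-0.022,-0.126,-0.004],[0.0028,0,-0.0157]],[[-0.027,-0.152,-0.005],[0.0035,0,-0.0188]],[[-0.031,-0.176,-0.006],[0.004,0,-0.0219]],[[-0.032,-0.177,-0.006],[0.004,0,-0.0219]],[[-0.032,-0.176,-0.006],[0.004,0,-0.0219]],[[-0.032,-0.177,-0.006],[0.004,0,-0.0219]],[[-0.032,-0.177,-0.006],[0.004,0,-0.0219]],[[-0.032,-0.176,-0.006],[0.004,0,-0.0219]]]}}

```text
time: 37.55
tool_pos: [0.4781, 0.2733, 0.1869]
tool_rot: [3.141, -0.182, 2.949]
contact_force: [2.5, 1.1, -4.7]
opening: 0.0124
grip_force: 5.0
```

```bash
python3 f.py
```

```text
37.85 [0.478  0.2734 0.1868] [-3.1414 -0.1819  2.9467] F [ 2.92 -0.39 -4.8  -0.02 -0.87  0.02] normal 1.36 along -2.61 op 0.011987232131731172
```

Call:
{"fn": "send_rows", "kwargs": {"plan": [[[-0.033,-0.177,0],[0.004,0,-0.0219]],[[-0.033,-0.177,0],[0.004,0,-0.0219]],[[-0.033,-0.177,0],[0.004,0,-0.0219]],[[-0.033,-0.177,0],[0.004,0,-0.0219]],[[-0.033,-0.177,-0.006],[0.004,0,-0.0219]],[[-0.032,-0.177,-0.006],[0.004,0,-0.0219]],[[-0.032,-0.177,-0.006],[0.004,0,-0.0219]],[[-0.032,-0.177,-0.006],[0.004,0,-0.0219]],[[-0.032,-0.177,-0.006],[0.004,0,-0.0219]],[[-0.032,-0.177,-0.006],[0.004,0,-0.0219]]]}}

```text
time: 39.1
tool_pos: [0.4841, 0.2297, 0.1864]
tool_rot: [3.14, -0.182, -2.985]
contact_force: [1.5, 1.3, -3.8]
opening: 0.012
grip_force: 5.0
```

```bash
python3 f.py
```

```text
39.4 [0.4842 0.2294 0.1864] [ 3.141  -0.1821 -2.9869] F [ 1.5   0.83 -3.49  0.21 -0.63  0.01] normal 1.54 along -0.75 op 0.011737079226900043
```

Call:
{"fn": "send_rows", "kwargs": {"plan": [[[-0.032,-0.177,-0.006],[0.004,0,-0.0219]],[[-0.032,-0.177,-0.006],[0.004,0,-0.0219]],[[-0.032,-0.177,-0.006],[0.004,0,-0.0219]],[[-0.032,-0.177,-0.006],[0.004,0,-0.0219]],[[-0.032,-0.177,-0.006],[0.004,0,-0.0219]],[[-0.032,-0.177,-0.006],[0.004,0,-0.0219]],[[-0.032,-0.177,-0.006],[0.004,0,-0.0219]],[[-0.032,-0.177,-0.006],[0.004,0,-0.0219]],[[-0.032,-0.177,-0.006],[0.004,0,-0.0219]],[[-0.032,-0.177,-0.006],[0.004,0,-0.0219]]]}}

```text
time: 40.65
tool_pos: [0.5057, 0.1896, 0.1863]
tool_rot: [3.141, -0.182, -2.634]
contact_force: [0.2, 1.9, -2.1]
opening: 0.0122
grip_force: 5.0
```

Call:
{"fn": "send_rows", "kwargs": {"plan": [[[-0.032,-0.177,-0.006],[0.004,0,-0.0219]],[[-0.032,-0.177,-0.006],[0.004,0,-0.0219]],[[-0.032,-0.177,-0.006],[0.004,0,-0.0219]],[[-0.032,-0.177,-0.006],[0.004,0,-0.0219]],[[-0.032,-0.177,-0.006],[0.004,0,-0.0219]],[[-0.032,-0.177,-0.006],[0.004,0,-0.0219]],[[-0.032,-0.177,-0.006],[0.004,0,-0.0219]],[[-0.032,-0.177,-0.006],[0.004,0,-0.0219]],[[-0.011,-0.063,-0.002],[0.0015,0,-0.008]],[[0,0,0],[0,0,0]]]}}

```text
time: 41.9
tool_pos: [0.5331, 0.1639, 0.1863]
tool_rot: [3.141, -0.181, -2.344]
contact_force: [-0.1, 0.7, -3.7]
opening: 0.0119
grip_force: 5.0
```

```bash
python3 f.py; python3 - <<'E'
from h import *
im,d=shot('wrist');cv2.imwrite('pics/w4.png',im)
o,p,R=state();w=lambda x,y:np.array([np.cos(lk[2])*x-np.sin(lk[2])*y+lk[0],np.sin(lk[2])*x+np.cos(lk[2])*y+lk[1],0])
h=w(-.059,-.115);g=p+R.apply(G)-h;th=np.arctan2(g[1],g[0])-lk[2]-np.arctan2(.135,-.017);print('theta',(th+np.pi)%(2*np.pi)-np.pi)
# lowering: rotate -phi about the gate normal through the pivot
th=(th+np.pi)%(2*np.pi)-np.pi
ax=Ro.from_rotvec([0,0,th]).apply([np.cos(lk[2]),np.sin(lk[2]),0]);piv=h+Ro.from_rotvec([0,0,th]).apply(w(-.076,-.085)-h);piv[2]=.128
a,A=p,R
for q in (np.linspace(0,.1,11)[1:],np.r_[np.linspace(.1,.18,9)[1:],.18,.18]):
    a,A=emit([(piv+Ro.from_rotvec(-f*ax).apply(p-piv),Ro.from_rotvec(-f*ax)*R) for f in q],a,A)
E
```

```text
42.2 [0.5329 0.1641 0.1863] [ 3.1406 -0.1815 -2.3442] F [ 0.98  0.43 -3.01  0.38 -0.39  0.03] normal 0.91 along -0.56 op 0.01183392666667747
theta 1.457902699608315
[[[0.016,-0.001,0.043],[-0.0003,-0.0064,-0.0001]],[[0.015,-0.001,0.042],[-0.0003,-0.0063,-0.0]],[[0.016,-0.001,0.043],[-0.0003,-0.0064,-0.0001]],[[0.016,-0.002,0.043],[-0.0003,-0.0063,-0.0]],[[0.015,-0.001,0.042],[-0.0003,-0.0064,-0.0001]],[[0.016,-0.001,0.043],[-0.0003,-0.0064,-0.0001]],[[0.016,-0.001,0.042],[-0.0003,-0.0063,-0.0]],[[0.015,-0.001,0.043],[-0.0003,-0.0064,-0.0001]],[[0.016,-0.001,0.043],[-0.0003,-0.0063,-0.0]],[[0.016,-0.001,0.042],[-0.0002,-0.0064,-0.0001]]]
end [0.5293 0.1601 0.1763] [ 3.136 -0.082 -2.343]
[[[0.015,-0.001,0.043],[-0.0003,-0.0063,-0.0001]],[[0.016,-0.002,0.043],[-0.0003,-0.0064,-0.0]],[[0.016,-0.001,0.042],[-0.0003,-0.0064,-0.0001]],[[0.015,-0.001,0.043],[-0.0003,-0.0063,-0.0001]],[[0.016,-0.001,0.043],[-0.0003,-0.0064,-0.0]],[[0.015,-0.001,0.042],[-0.0003,-0.0063,-0.0001]],[[0.016,-0.001,0.043],[-0.0003,-0.0064,-0.0]],[[0.016,-0.001,0.042],[-0.0003,-0.0064,-0.0001]],[[-0.0,-0.0,0.0],[-0.0,0.0,0.0]],[[-0.0,-0.0,0.0],[-0.0,0.0,0.0]]]
end [0.527  0.1575 0.1679] [ 3.132e+00 -2.000e-03 -2.343e+00]
```

View pics/w4.png

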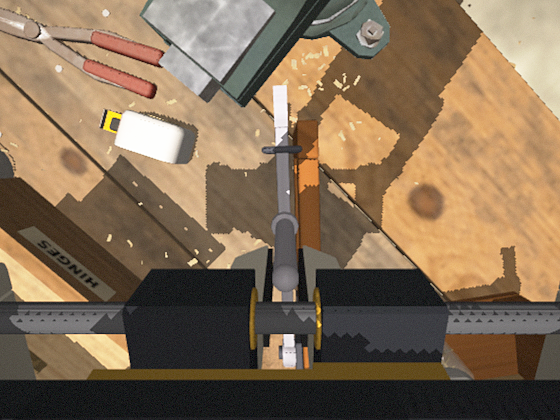

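The gate is open at about 1.46 rad. The stem is still between the fingers at (286,275), and the bar tip at (280,90) is clear of the vise. Next I lower the bar.

Call:
{"fn": "send_rows", "kwargs": {"plan": [[[0.016,-0.001,0.043],[0,-0.0064,0]],[[0.016,-0.001,0.043],[0,-0.0064,0]],[[0.016,-0.001,0.043],[0,-0.0064,0]],[[0.016,-0.001,0.043],[0,-0.0064,0]],[[0.016,-0.001,0.043],[0,-0.0064,0]],[[0.016,-0.001,0.043],[0,-0.0064,0]],[[0.016,-0.001,0.043],[0,-0.0064,0]],[[0.016,-0.001,0.043],[0,-0.0064,0]],[[0.016,-0.001,0.043],[0,-0.0064,0]],[[0.016,-0.001,0.043],[0,-0.0064,0]]]}}

```text
time: 43.5
tool_pos: [0.5293, 0.1601, 0.1761]
tool_rot: [3.14, -0.08, -2.344]
contact_force: [1.9, 1.7, -3.5]
opening: 0.0121
grip_force: 5.0
```

Call:
{"fn": "send_rows", "kwargs": {"plan": [[[0.016,-0.001,0.043],[0,-0.0064,0]],[[0.016,-0.001,0.043],[0,-0.0064,0]],[[0.016,-0.001,0.043],[0,-0.0064,0]],[[0.016,-0.001,0.043],[0,-0.0064,0]],[[0.016,-0.001,0.043],[0,-0.0064,0]],[[0.016,-0.001,0.043],[0,-0.0064,0]],[[0.016,-0.001,0.043],[0,-0.0064,0]],[[0.016,-0.001,0.043],[0,-0.0064,0]],[[0,0,0],[0,0,0]],[[0,0,0],[0,0,0]]]}}

```text
time: 44.75
tool_pos: [0.5276, 0.1578, 0.1686]
tool_rot: [3.141, 0.002, -2.344]
contact_force: [3.2, 3.9, -0.0]
opening: 0.0125
grip_force: 5.0
```

```bash
python3 f.py
```

```text
45.05 [0.5276 0.1578 0.1686] [ 3.1414e+00  2.0000e-03 -2.3442e+00] F [ 3.    4.44 -0.37  0.91 -0.58 -0.01] normal 5.36 along 0.11 op 0.012221355940225314
```

Call:
{"fn": "send_rows", "kwargs": {"plan": [[[-0.015,0,0],[0,0,0]],[[0,0,0],[0,0,0]],[[0,0,0],[0,0,0]],[[0,0,0],[0,0,0]],[[0,0,0],[0,0,0]],[[0,0,0],[0,0,0]],[[0,0,0],[0,0,0]],[[0,0,0],[0,0,0]],[[0,0,0],[0,0,0]],[[0,0,0],[0,0,0]]], "gripper": 0}}

```text
time: 46.3
tool_pos: [0.5272, 0.1576, 0.1678]
tool_rot: [3.14, -0.001, -2.344]
contact_force: [-0.9, 0.8, 0.2]
opening: 0.0457
grip_force: 0.0
```

Call:
{"fn": "send_rows", "kwargs": {"plan": [[[0,0,-0.2],[0,0,0]],[[0,0,-0.4],[0,0,0]],[[0,0,-0.6],[0,0,0]],[[0,0,-0.6],[0,0,0]],[[0,0,-0.6],[0,0,0]],[[0,0,-0.6],[0,0,0]],[[0,0,-0.6],[0,0,0]],[[0,0,-0.4],[0,0,0]],[[0,0,-0.2],[0,0,0]],[[0,0,0],[0,0,0]]]}}

```text
time: 47.55
tool_pos: [0.5273, 0.1575, 0.2728]
tool_rot: [3.141, -0.001, -2.344]
contact_force: [0.5, -0.3, 0.2]
opening: 0.0462
grip_force: 0.0
```

```bash
python3 f.py; python3 - <<'E'
from h import *
im,d=shot('wrist');cv2.imwrite('pics/w5.png',im)
E
```

```text
47.85 [0.5272 0.1575 0.2724] [ 3.1401e+00 -1.1000e-03 -2.3443e+00] F [-0.18  0.06  0.2   0.15 -0.1   0.02] normal -0.05 along 0.18 op 0.04578422765257821
```

View pics/w5.png

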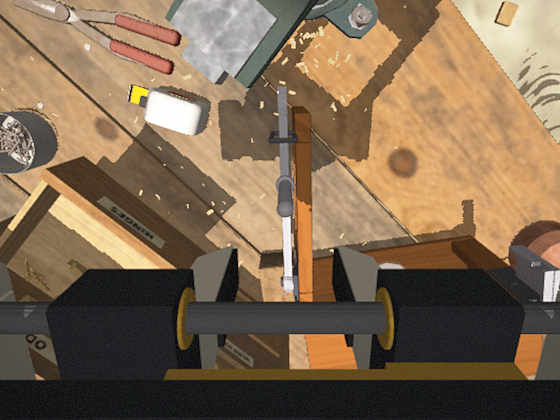

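The gate stands open along column about 300. The bar lies down along column 285, and the gripper is well clear above the knob at (286,205).

```bash
python3 -c "
from h import *
print(robot.hand_in())"
```

```text
the job is handed in; nothing more can be done
None
```

The gate is open at about 1.46 rad by my estimate, the latch bar is down and the gripper is clear. I saw no contact with the jar or bystanders and handed the job in at about 48 s, but the hand-in returned no verdict.

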